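# Rock test on a bowed printer cover

### The arm

A 6-joint arm with a two-finger parallel gripper is mounted at the origin on the work surface. World frame = base frame: x ahead of the robot, y to its left, z up, the work surface at z = 0. Lengths are in m, angles in rad, forces in N, time in s.
With the tool pointing down it reaches from about 0.225 to 0.875 m from the base axis. Payload 3.4 kg.
Tool frame: the origin (TCP) lies at the very end of the fingers, on their centre line; the grasp point (between the pads) lies 19 mm behind it; z points along the fingers, y is the direction in which the jaws open and shut (so a half turn about z gives the same grasp; the last joint's range is limited). The gripper opens to 85 mm and grips with 20 to 120 N. Pads are 22 mm wide; open, the fingers measure 114 mm over their backs; the gripper's body (76 mm by 85 mm) begins 54 mm behind the grasp point. The pads swing forward as they close: fully open they stand 13 mm farther back than shut.
Start: joints at [1.225, 0.276, 1.505, -0, 1.361, -0.121], TCP at [0.128, 0.561, 0.231] pointing down, gripper open.
Joint ranges: [-2.89, 2.89], [-0.75, 2.08], [0.22, 2.7], [-1.18, 4.32], [0.11, 2.71], [-2.7, 2.7]. Speed limits (rad/s): [2.57, 2.57, 3.14, 3.14, 3.14, 3.14].

### API

Orientations are given as a unit quaternion [w, x, y, z].
In Python, from rig import manip gives the robot as it stands. The module is installed in compiled form; this text tells all that it offers.
- The arm moves only by the tool carry_out, never from a script. Its argument "moves" is one flat list of numbers, 5 for each row, row after row: the opening in per cent of the stroke, from 0 (shut) to 100 (fully open), then the shift along the world's x, y, z in cm, then the turn about the world's z in rad. A call has exactly 10 rows; each row shifts and turns the commanded pose from where the row before left it; what a row does not reach is not made up. A row lasts 1/10 s, in which the tool goes at most 50 mm and 8.59 degrees, less where a joint would pass 70% of its speed; a pose out of reach is approached as far as the arm can. A call is refused whole if a number of a shift passes 5 or a number of a turn 0.15, either way. A call with a gripper value outside its range is refused whole. The fingers move at their own pace and stop on an object; "squeeze" is the grip in N (left out, the last holds). Time passes only in rows, so rows that do not move let the fingers close, or fill a call up. It gives the time, the measured TCP pose, the force and the opening at its end, in the units of the state.
- manip.get_state(): the state, without advancing time (a new reading comes with each control period).
- manip.get_image(name): name is "scene" or "side" or "wrist"; returns the picture (480x640x3 uint8, red, green, blue); there is no depth.
- manip.camera_info(name): a dict with "fov_y" (degrees; the focal length in pixels is half the picture's height over the tangent of half this angle, whatever the lens; pixels are square), "cx", "cy" (the principal point, pixels), "rvec" (rotation vector, rad) and "tvec" (3), from world to camera coordinates, as OpenCV has them; the wrist camera has in their place "hand_eye" (4x4, takes a point from camera to tool coordinates, whose origin is the TCP and whose axes are the flange's). Camera axes: x right, y down, z forward; pixel columns grow to the right and rows downward; lengths in m; the calibration is good to about 2 mm. A picture is of the moment at which its call begins: read the wrist's pose just before it. camera_info takes no time and is no camera call.
- manip.sign_off(): hands the job in, once; it reports no verdict.
The state is a dict: "clock": time; "qpos": joint angles; "qd": joint speeds; "effort": joint torques, N m; "position": TCP position; "ee_rot": TCP orientation; "contact_force": force on the tool from outside, world axes, zero at the start; "moment": the same for the moment, N m; "width": finger opening in m.
Only numpy, scipy, OpenCV 4.12 (cv2) and the standard library are available. Lean on these libraries where they do the work, as an engineer would, in place of code of your own. Each camera call takes 0.05 s, during which the arm holds its last target. There are 200 camera calls.

### The job

Check the white cover with the black vent slots for bowing: gently lay the straightedge, grip upwards, lengthwise over the middle of that cover's face and let go of it. Then press down on its red end until that end rocks down onto the face, after that press its blue end down in the same way, and leave the straightedge lying there, lengthwise over the middle of the cover.

Things in the scene. Friction and masses are not known exactly. Their poses are not given: they have to be found in the camera images.
- edge_grip (a point): Centre (21 mm above the underside) of the loose straightedge, 0.35 kg: flat aluminium bar 200 mm long, 30 wide, 18 high, its last 45 mm red at one end, blue at the other. A black grip 60 long, 30 wide, 24 high stands on its middle, flush with its sides (42 mm high in all): take it there, across the 30 mm. x: along the bar to the red end, y across, z up.
- edge_red (a point): Pressing point of the red end: middle of its upper face, 78 mm from the straightedge's centre along its +x, 18 mm above its underside. Same axes.
- edge_blue (a point): Pressing point of the blue end: middle of its upper face, 78 mm from the straightedge's centre along its -x, 18 mm above its underside. Same axes.
- cover_face (a point): Centre of the top face, 22 mm over the bench, of the fixed bowed white cover with 4 groups of black vent slots (240 mm along x, 150 along y; z up). The cover with round grey spots is another. A middle strip 30 mm long in x is level; the face falls 6 mm from it to either x end. A straightedge along x, either way round, rocks on it: 2 to 10 N tips an end 3 to 5 mm down onto the slope.
There are look-alikes about, which are no part of the job. Leave any purple look-alike of the part that bears edge_grip alone.

How it is judged:
On the way, in this order (a step that is already met when the one before it is completed fails the run):
1. the straightedge lies lengthwise over the middle of the vented cover, let go (horizontal distance between edge_grip and cover_face below 0.025 m and angle between the x axis of edge_grip and the x axis of cover_face, either way round below 0.21 rad and angle between edge_grip's own z axis and vertical below 0.12 rad and z of edge_grip in the frame of cover_face below 0.027 m and contact force between the fingers and straightedge below 0.1 N and linear speed of straightedge below 0.02 m/s), for 0.2 s.
2. the fingers press the red end down onto the face (horizontal distance between edge_grip and cover_face below 0.025 m and angle between the x axis of edge_grip and the x axis of cover_face, either way round below 0.21 rad and angle between edge_grip's own z axis and vertical below 0.12 rad and z of edge_grip in the frame of cover_face below 0.027 m and contact force between the fingers and straightedge_c1 above 2 N and z of edge_red in the frame of cover_face below 0.0165 m), for 0.15 s.
3. the fingers press the blue end down onto the face (horizontal distance between edge_grip and cover_face below 0.025 m and angle between the x axis of edge_grip and the x axis of cover_face, either way round below 0.21 rad and angle between edge_grip's own z axis and vertical below 0.12 rad and z of edge_grip in the frame of cover_face below 0.027 m and contact force between the fingers and straightedge_c2 above 2 N and z of edge_blue in the frame of cover_face below 0.0165 m), for 0.15 s.
At the end, for the whole second after the job is handed in: The straightedge lies at rest, released, grip up on the vented cover's face: its centre within 25 mm of the face's centre seen from above, its length within 12 degrees of the cover's length, tilted less than 7 degrees (all of step 1); the robot touches nothing.
It fails at once if the straightedge is dropped (falls freely by more than about 18 mm) (contact force between the fingers and straightedge below 0.05 N and linear speed of straightedge above 0.6 m/s).
It also fails if it takes over 56 s, if anything falls off the work surface, if the arm or the gripper's body presses on something with over 40 N, if the wrist force passes 120 N, or if a joint passes its speed limit or range.

## Working session

There is one attempt and no reset: what is moved stays moved. The work goes in short steps, Python scripts to look and compute and a tool call to move; the robot and the scene stay as the last step left them, time stands still between calls to the robot, and variables do not carry over. Pictures are saved under pics/ and viewed, about 8 in all and at most 12, crops included, and the job is handed in when it is done.

Besides the shell and the picture viewer there is one more tool, called after "Emit:" by a JSON object that holds its "fn" and its "kwargs". carry_out: Moves the arm, as the interface text tells. Its arguments: {"type":"object","properties":{"moves":{"type":"array","items":{"type":"number"}},"squeeze":{"type":"number"}},"required":["moves"]}

```bash
mkdir -p pics
cat > h.py <<'E'
import numpy as np, cv2
from rig import manip
def cam(n):
    c=manip.camera_info(n); f=240/np.tan(np.radians(c["fov_y"])/2)
    K=np.array([[f,0,c["cx"]],[0,f,c["cy"]],[0,0,1]])
    if "rvec" in c:
        R=cv2.Rodrigues(np.array(c["rvec"],float))[0]; t=np.array(c["tvec"],float).ravel()
        return K,R.T,-R.T@t
    s=manip.get_state(); w,x,y,z=s["ee_rot"]
    from scipy.spatial.transform import Rotation as Ro
    T=Ro.from_quat([x,y,z,w]).as_matrix(); H=np.array(c["hand_eye"]).reshape(4,4)
    return K,T@H[:3,:3],T@H[:3,3]+np.array(s["position"])
def ray(C,uv,z):
    K,R,o=C; uv=np.atleast_2d(uv).astype(float)
    d=(R@np.linalg.inv(K)@np.c_[uv,np.ones(len(uv))].T).T
    return o+d*((z-o[2])/d[:,2])[:,None]
def proj(C,p):
    K,R,o=C; q=(K@R.T@(np.atleast_2d(p)-o).T).T; return q[:,:2]/q[:,2:]
def snap(n,f):
    C=cam(n); im=cv2.cvtColor(manip.get_image(n),cv2.COLOR_RGB2BGR); cv2.imwrite("pics/"+f,im); return C,im
E
python3 - <<'E'
from h import *
ims=[]
for n in("scene","side","wrist"):
    C,im=snap(n,n+"0.png"); ims.append(im); print(n,C[0][0,0],C[2].round(3),C[1][:,2].round(2),manip.camera_info(n).keys())
s=manip.get_state();print(s["position"],s["ee_rot"],s["width"])
E
```

```text
scene 513.3832674955307 [1.037 0.614 0.638] [-0.57 -0.6  -0.56] dict_keys(['fov_y', 'cx', 'cy', 'rvec', 'tvec'])
side 538.0371470482187 [ 0.317 -0.783  0.691] [ 0.12  0.76 -0.64] dict_keys(['fov_y', 'cx', 'cy', 'rvec', 'tvec'])
wrist 345.9663583696251 [0.046 0.579 0.372] [ 0.32 -0.07 -0.94] dict_keys(['fov_y', 'cx', 'cy', 'hand_eye'])
[0.12803492 0.56017078 0.23063688] [-1.69968477e-04  1.12149843e-01  9.93691060e-01 -6.79032129e-04] 0.08514490739620538
```

View pics/scene0.png

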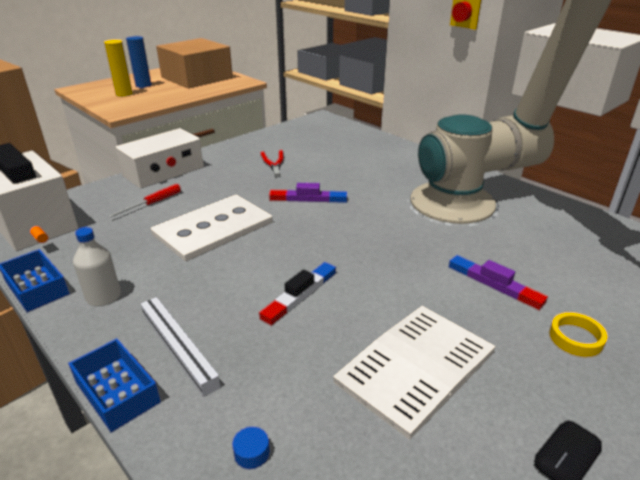

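View pics/side0.png

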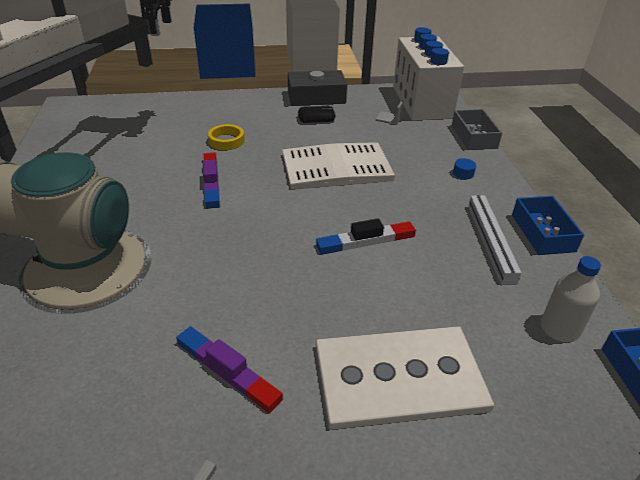

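Two things could be the straightedge apart from the real one. In the scene picture they are purple at (308,192) and (497,280). The aluminium bar with the black grip at (298,290) fits. Of the covers, (415,367) has four slot groups, while (212,225) has round grey spots, so the first is meant. Next I measure and make a crop.

```bash
cat > m.py <<'E'
from h import *
seeds={"scene":dict(red=(272,313),blue=(325,271),grip=(299,283),cov=(415,367)),"side":dict(red=(404,230),blue=(329,244),grip=(367,229),cov=(338,165))}
crops=[]
for n in seeds:
    im=cv2.imread(f"pics/{n}0.png"); C=cam(n); h=cv2.cvtColor(im,cv2.COLOR_BGR2HSV); H,S,V=cv2.split(h)
    masks=dict(red=((H<8)|(H>172))&(S>150)&(V>60),blue=(H>100)&(H<125)&(S>130)&(V>60),grip=(V<50),cov=(S<60)&(V>165))
    for k,m in masks.items():
        m=m.astype(np.uint8)*255
        if k=="cov": m=cv2.morphologyEx(m,cv2.MORPH_CLOSE,np.ones((11,11)))
        _,lab,st,ce=cv2.connectedComponentsWithStats(m)
        x,y=seeds[n][k]; w=lab[y-8:y+9,x-8:x+9]; l=np.bincount(w[w>0]).argmax()
        cs,_=cv2.findContours((lab==l).astype(np.uint8),0,1); c=max(cs,key=cv2.contourArea)
        z=dict(red=.016,blue=.016,grip=.033,cov=.016)[k]
        print(n,k,st[l][4],ce[l].round(1),ray(C,ce[l],z).round(4)[0])
        cv2.drawContours(im,[c],-1,(0,255,0),1)
        if k=="cov":
            a=cv2.approxPolyDP(cv2.convexHull(c),8,True)[:,0]; P=ray(C,a,z); print(a.tolist(),P.round(3).tolist(),np.linalg.norm(P-np.roll(P,-1,0),axis=1).round(3))
    x0,y0,w,hh={"scene":(240,240,270,200),"side":(260,130,180,135)}[n]
    crops.append(cv2.resize(im[y0:y0+hh,x0:x0+w],(400,300),interpolation=cv2.INTER_CUBIC))
cv2.imwrite("pics/crop.png",np.hstack(crops))
E
python3 m.py
```

```text
scene red 388 [272.5 312.2] [0.6151 0.0343 0.016 ]
scene blue 223 [325.1 270.4] [0.4569 0.0071 0.016 ]
scene grip 436 [299.2 283.1] [0.537  0.0193 0.033 ]
scene cov 10582 [413.3 365.9] [0.5313 0.2923 0.016 ]
[[423, 305], [495, 346], [409, 433], [333, 375]] [[0.398, 0.21, 0.016], [0.395, 0.359, 0.016], [0.636, 0.367, 0.016], [0.639, 0.217, 0.016]] [0.149 0.241 0.15  0.241]
side red 324 [403.4 230. ] [0.6112 0.0216 0.016 ]
side blue 356 [329.1 243.8] [ 0.457  -0.0038  0.016 ]
side grip 528 [366.6 229.1] [0.5329 0.0122 0.033 ]
side cov 3382 [335.5 161.3] [0.517  0.2913 0.016 ]
[[393, 173], [291, 183], [283, 149], [377, 143]] [[0.641, 0.228, 0.016], [0.404, 0.212, 0.016], [0.399, 0.36, 0.016], [0.634, 0.365, 0.016]] [0.237 0.148 0.235 0.138]
```

View pics/crop.png

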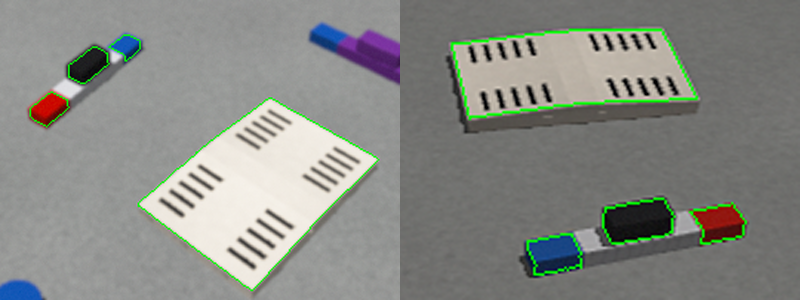

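Segmentation is clean. The cover sides come out 0.149 x 0.241 m with centre (0.517, 0.288) and yaw about 0.03. The bar centre is about (0.535, 0.015), yaw about 0.165, red towards +x. I move above it to check with the wrist camera.

Emit:
{"fn": "carry_out", "kwargs": {"moves": [100,2.9,-3.9,0,0.04,100,2.9,-3.9,0,0.04,100,2.9,-3.9,0,0.04,100,2.9,-3.9,0,0.04,100,2.9,-3.9,0,0.04,100,2.9,-3.9,0,0.04,100,2.9,-3.9,0,0.04,100,2.9,-3.9,0,0.04,100,2.9,-3.9,0,0.04,100,2.9,-3.9,0,0.03], "squeeze": 40}}

```text
clock: 1.15
position: [0.4188, 0.1688, 0.2313]
ee_rot: [0.0, -0.083, 0.997, 0.0]
contact_force: [1.6, 0.9, 1.1]
width: 0.0854
```

Emit:
{"fn": "carry_out", "kwargs": {"moves": [100,2.9,-3.9,0,0,100,2.9,-3.9,0,0,100,2.9,-3.9,0,0,100,2.0,-2.7,0,0,100,0,0,0,0,100,0,0,0,0,100,0,0,0,0,100,0,0,0,0,100,0,0,0,0,100,0,0,0,0]}}

```text
clock: 2.15
position: [0.5248, 0.0273, 0.2316]
ee_rot: [0.0, -0.083, 0.997, 0.0]
contact_force: [0.0, -1.2, -0.5]
width: 0.0857
```

```bash
cat > w.py <<'E'
from h import *
import sys
C,im=snap("wrist",sys.argv[1]); s=manip.get_state(); w,x,y,z=s["ee_rot"]
print(s["clock"],np.round(s["position"],4),"tooly",2*np.arctan2(y,x)-np.pi/2,np.round(s["contact_force"],2),s["width"],np.round(s["qpos"],2))
H,S,V=cv2.split(cv2.cvtColor(im,cv2.COLOR_BGR2HSV)); zb=float(sys.argv[2]) # underside height
for k,m,zz in(("red",((H<8)|(H>172))&(S>150)&(V>60),.018),("blue",(H>100)&(H<125)&(S>130)&(V>60),.018),("grip",V<50,.042)):
    cs,_=cv2.findContours(m.astype(np.uint8),0,1)
    for c in sorted(cs,key=cv2.contourArea)[-3:]:
        if cv2.contourArea(c)<150: continue
        r=cv2.minAreaRect(c); P=ray(C,cv2.boxPoints(r),zb+zz)
        M=cv2.moments(c); print(k,cv2.contourArea(c),np.round(r[0],0),"ctr",P.mean(0).round(4),"sides",np.linalg.norm(P[1]-P[0]).round(3),np.linalg.norm(P[2]-P[1]).round(3),"centroid",ray(C,[M['m10']/M['m00'],M['m01']/M['m00']],zb+zz)[0].round(4))
E
python3 w.py w1.png 0
```

```text
2.2 [0.5249 0.0272 0.2316] tooly 1.7371035471509741 [0.47 0.1  0.44] 0.08540399173886438 [-0.08  0.2   1.61  0.    1.33 -1.82]
red 856.0 [312. 276.] ctr [0.6093 0.0279 0.018 ] sides 0.043 0.029 centroid [0.6093 0.0283 0.018 ]
blue 335.0 [242. 433.] ctr [ 0.8545 -0.0298  0.018 ] sides 0.03 0.052 centroid [ 0.85   -0.0309  0.018 ]
blue 1367.0 [310. 134.] ctr [0.4571 0.0025 0.018 ] sides 0.03 0.044 centroid [0.4565 0.0026 0.018 ]
grip 1720.0 [312. 213.] ctr [0.5305 0.0158 0.042 ] sides 0.03 0.061 centroid [0.5295 0.0152 0.042 ]
grip 51229.0 [320. 394.] ctr [0.762  0.0617 0.042 ] sides 0.696 0.269 centroid [0.8005 0.0777 0.042 ]
```

View pics/w1.png

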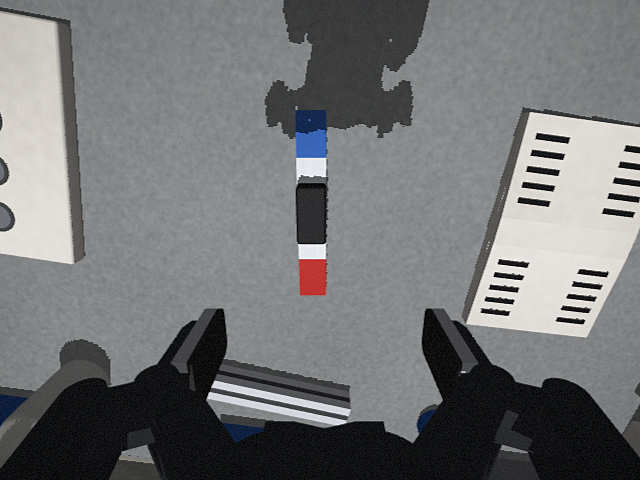

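The wrist view shows the bar from (310,134) blue to (312,276) red. Measured sizes of 44x30 and 61x30 mm match, and so does the tool yaw. Descend and grip.

Emit:
{"fn": "carry_out", "kwargs": {"moves": [100,0.7,-1.15,-3,0,100,0,0,-4,0,100,0,0,-4,0,100,0,0,-4,0,100,0,0,-3,0,100,0,0,-2,0,100,0,0,-1,0,100,0,0,-0.8,0,100,0,0,0,0,30,0,0,0,0]}}

```text
clock: 3.2
position: [0.5331, 0.0151, 0.0142]
ee_rot: [0.001, -0.083, 0.997, -0.0]
contact_force: [0.2, -1.1, 0.1]
width: 0.0729
```

Emit:
{"fn": "carry_out", "kwargs": {"moves": [0,0,0,0,0,0,0,0,0,0,0,0,0,0,0,0,0,0,0,0,0,0,0,0,0,0,0,0,0,0,0,0,0,0,0,0,0,0,0,0,0,0,0,0,0,0,0,0,0,0]}}

```text
clock: 4.2
position: [0.5327, 0.0151, 0.0141]
ee_rot: [0.001, -0.082, 0.997, -0.0]
contact_force: [-1.0, 0.4, 5.8]
width: 0.0293
```

Emit:
{"fn": "carry_out", "kwargs": {"moves": [0,0,0,0.5,0,0,0,0,1,0,0,0,0,2,0,0,0,0,2,0,0,0,0,2,0,0,0,0,0.5,0,0,-0.1,1,0,-0.02,0,-0.2,2,0,-0.02,0,-0.2,2.5,0,-0.02,0,-0.2,2.5,0,-0.02]}}

```text
clock: 5.2
position: [0.5243, 0.0956, 0.0926]
ee_rot: [-0.001, -0.042, 0.999, 0.0]
contact_force: [0.9, -0.4, -2.9]
width: 0.0292
```

Emit:
{"fn": "carry_out", "kwargs": {"moves": [0,-0.2,3,0,-0.02,0,-0.2,3,0,-0.02,0,-0.2,3,0,-0.015,0,-0.1,3,0,0,0,-0.1,3,0,0,0,0,2.4,0,0,0,0,1.5,0,0,0,0,0.5,0,0,0,0,0,0,0,0,0,0,0,0]}}

```text
clock: 6.2
position: [0.517, 0.2879, 0.093]
ee_rot: [-0.0, -0.015, 1.0, -0.001]
contact_force: [-0.6, -0.2, -3.0]
width: 0.0289
```

Run:
```python
from h import *
C,a=snap("scene","s1.png"); C2,b=snap("side","d1.png"); CW,w=snap("wrist","w2.png")
s=manip.get_state(); print(s["position"],s["ee_rot"],s["width"],s["contact_force"])
cv2.imwrite("pics/c2.png",np.hstack([cv2.resize(x,(400,300)) for x in (a[220:460,260:580],w)]))
```

```text
[0.51724931 0.28794985 0.0933445 ] [-1.22092364e-04 -1.44794490e-02  9.99895144e-01 -1.77754314e-04] 0.029341365209075754 [ 0.11057292 -0.43570297 -3.2809201 ]
```

View pics/c2.png

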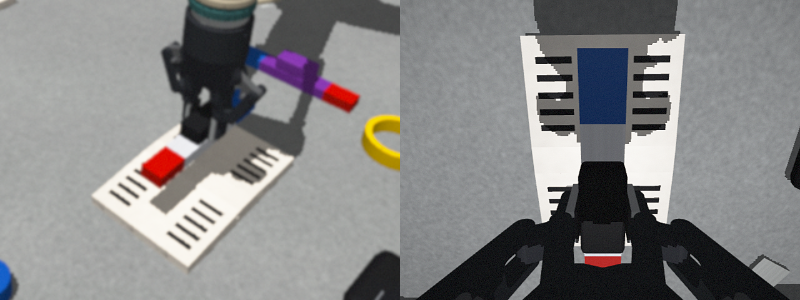

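The crop shows the bar gripped level, parallel to the cover and centred between the slot groups (wrist view: blue end at (602,85), level strip at row ~160). Lower.

Emit:
{"fn": "carry_out", "kwargs": {"moves": [0,0,0,-0.8,0,0,0,0,-1,0,0,0,0,-1,0,0,0,0,-1,0,0,0,0,-0.8,0,0,0,0,-0.4,0,0,0,0,-0.3,0,0,0,0,0,0,0,0,0,0,0,0,0,0,0,0]}}

```text
clock: 7.35
position: [0.5175, 0.2892, 0.0408]
ee_rot: [0.0, -0.015, 1.0, 0.0]
contact_force: [-0.5, -0.1, -3.5]
width: 0.0291
```

Emit:
{"fn": "carry_out", "kwargs": {"moves": [0,0,0,-0.1,0,0,0,0,0,0,0,0,0,-0.1,0,0,0,0,0,0,0,0,0,-0.1,0,0,0,0,0,0,0,0,0,0,0,0,0,0,0,0,0,0,0,0,0,0,0,0,0,0]}}

```text
clock: 8.35
position: [0.5172, 0.2891, 0.0374]
ee_rot: [0.0, -0.015, 1.0, 0.0]
contact_force: [-0.3, -0.2, -2.6]
width: 0.0293
```

Emit:
{"fn": "carry_out", "kwargs": {"moves": [0,0,0,-0.1,0,0,0,0,0,0,0,0,0,-0.05,0,0,0,0,0,0,0,0,0,0,0,0,0,0,0,0,0,0,0,0,0,0,0,0,0,0,0,0,0,0,0,0,0,0,0,0]}}

```text
clock: 9.35
position: [0.5172, 0.2891, 0.0361]
ee_rot: [0.0, -0.015, 1.0, 0.0]
contact_force: [-2.0, -1.5, 3.6]
width: 0.0293
```

Contact (-3.4 to +3.6 N). Release and rise.

Emit:
{"fn": "carry_out", "kwargs": {"moves": [40,0,0,0,0,50,0,0,0,0,60,0,0,0,0,70,0,0,0,0,70,0,0,0,0,70,0,0,0,0,70,0,0,0,0,70,0,0,0,0,70,0,0,0,0,70,0,0,0,0]}}

```text
clock: 10.35
position: [0.5172, 0.2891, 0.0358]
ee_rot: [0.0, -0.015, 1.0, 0.0]
contact_force: [-0.5, 0.5, -0.2]
width: 0.0596
```

Emit:
{"fn": "carry_out", "kwargs": {"moves": [70,0,0,0.5,0,70,0,0,2,0,70,0,0,3,0,70,0,0,4,0,70,0,0,4,0,70,0,0,4,0,70,0,0,1,0,70,0,0,0,0,70,0,0,0,0,70,0,0,0,0]}}

```text
clock: 11.35
position: [0.516, 0.2885, 0.2187]
ee_rot: [-0.002, -0.015, 1.0, -0.001]
contact_force: [-0.9, 0.6, 0.3]
width: 0.0598
```

```bash
python3 w.py w3.png 0.022
```

```text
11.4 [0.5161 0.2886 0.2187] tooly 1.600968865525489 [-0.02  0.63 -0.39] 0.05972243881011027 [ 0.39  0.31  1.49  0.    1.35 -1.21]
red 1017.0 [324. 288.] ctr [0.5951 0.2913 0.04  ] sides 0.027 0.043 centroid [0.5945 0.2914 0.04  ]
blue 360.5 [275. 413.] ctr [0.7606 0.2374 0.04  ] sides 0.038 0.024 centroid [0.7613 0.2373 0.04  ]
blue 1594.5 [325. 130.] ctr [0.4406 0.287  0.04  ] sides 0.028 0.043 centroid [0.4398 0.2868 0.04  ]
grip 2037.0 [325. 219.] ctr [0.5155 0.2893 0.064 ] sides 0.028 0.061 centroid [0.5142 0.289  0.064 ]
grip 5874.5 [569. 200.] ctr [0.4928 0.5014 0.064 ] sides 0.09 0.058 centroid [0.4894 0.5004 0.064 ]
grip 48448.5 [317. 389.] ctr [0.7146 0.2863 0.064 ] sides 0.611 0.249 centroid [0.7469 0.2939 0.064 ]
```

View pics/w3.png

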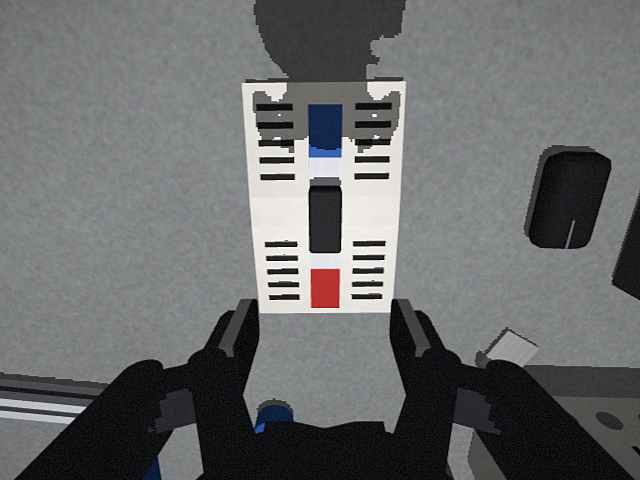

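The bar lies centred on the cover, grip up, red end at (325,288). Now shut the fingers and go above the red end at (0.595, 0.291).

Emit:
{"fn": "carry_out", "kwargs": {"moves": [0,2,0.05,0,0,0,2,0.1,0,0,0,2,0.05,0,0,0,1.9,0.05,0,0,0,0,0,-3,0,0,0,0,-4,0,0,0,0,-4,0,0,0,0,-3,0,0,0,0,-2,0,0,0,0,-1,0]}}

```text
clock: 12.4
position: [0.5938, 0.2907, 0.0468]
ee_rot: [-0.003, -0.015, 1.0, -0.001]
contact_force: [-0.5, -0.3, -0.5]
width: -0.0003
```

Emit:
{"fn": "carry_out", "kwargs": {"moves": [0,0,0,0,0,0,0,0,0,0,0,0,0,0,0,0,0,0,-0.3,0,0,0,0,-0.1,0,0,0,0,-0.1,0,0,0,0,0,0,0,0,0,0,0,0,0,0,0,0,0,0,0,0,0]}}

```text
clock: 13.4
position: [0.5962, 0.2916, 0.0458]
ee_rot: [0.0, -0.015, 1.0, 0.0]
contact_force: [0.2, -0.1, 0.6]
width: 0.0002
```

Emit:
{"fn": "carry_out", "kwargs": {"moves": [0,0,0,-0.2,0,0,0,0,-0.2,0,0,0,0,-0.1,0,0,0,0,-0.1,0,0,0,0,-0.1,0,0,0,0,0,0,0,0,0,0,0,0,0,0,0,0,0,0,0,0,0,0,0,0,0,0]}}

```text
clock: 14.4
position: [0.5964, 0.2916, 0.0389]
ee_rot: [0.0, -0.015, 1.0, 0.0]
contact_force: [0.0, -0.3, 1.3]
width: -0.0001
```

Emit:
{"fn": "carry_out", "kwargs": {"moves": [0,0,0,-0.1,0,0,0,0,0,0,0,0,0,-0.1,0,0,0,0,0,0,0,0,0,0,0,0,0,0,0,0,0,0,0,0,0,0,0,0,0,0,0,0,0,0,0,0,0,0,0,0]}}

```text
clock: 15.4
position: [0.5963, 0.2916, 0.0369]
ee_rot: [0.0, -0.015, 1.0, 0.0]
contact_force: [1.6, 0.1, 1.9]
width: -0.0001
```

Emit:
{"fn": "carry_out", "kwargs": {"moves": [0,0,0,-0.1,0,0,0,0,0,0,0,0,0,-0.05,0,0,0,0,0,0,0,0,0,0,0,0,0,0,0,0,0,0,0,0,0,0,0,0,0,0,0,0,0,0,0,0,0,0,0,0]}}

```text
clock: 16.4
position: [0.5964, 0.2916, 0.0368]
ee_rot: [0.001, -0.015, 1.0, 0.0]
contact_force: [0.1, -0.7, 8.3]
width: -0.0001
```

The end tipped at low force, then hit a hard stop at z 0.0368 with 8.3 N, so the red end is seated. Lift and move to the blue end at (0.440, 0.287).

Emit:
{"fn": "carry_out", "kwargs": {"moves": [0,0,0,0.2,0,0,0,0,0.3,0,0,0,0,0.5,0,0,0,0,2,0,0,0,0,3,0,0,0,0,3,0,0,0,0,3,0,0,-2,0,0,0,0,-4,-0.1,0,0,0,-4,-0.1,0,0]}}

```text
clock: 17.4
position: [0.4948, 0.2892, 0.155]
ee_rot: [-0.001, -0.015, 1.0, -0.0]
contact_force: [-1.1, 0.0, 0.1]
width: 0.0002
```

Emit:
{"fn": "carry_out", "kwargs": {"moves": [0,-4,-0.1,0,0,0,-1.6,-0.1,0,0,0,0,0,0,0,0,0,0,0,0,0,0,0,0,0,0,0,0,0,0,0,0,0,0,0,0,0,0,0,0,0,0,0,0,0,0,0,0,0,0]}}

```text
clock: 18.4
position: [0.4403, 0.2875, 0.1552]
ee_rot: [-0.0, -0.015, 1.0, 0.0]
contact_force: [0.1, 0.5, -1.0]
width: -0.0002
```

Run:
```python
from h import *
C,a=snap("scene","s2.png"); C2,b=snap("side","d2.png"); CW,w=snap("wrist","w4.png"); print(manip.get_state()["position"])
cv2.imwrite("pics/c3.png",np.hstack([cv2.resize(x,(400,300)) for x in (a[240:450,300:580],b[60:210,230:430])]))
```

```text
[0.44017966 0.28755476 0.15534994]
```

View pics/c3.png

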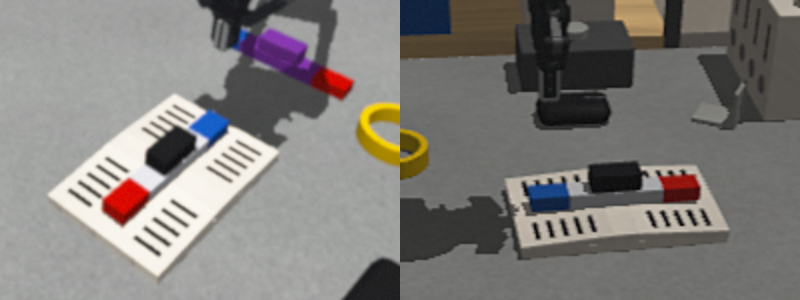

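The bar is still centred on the cover with both ends clear. Descend on the blue end.

Emit:
{"fn": "carry_out", "kwargs": {"moves": [0,0,0,-2,0,0,0,0,-3,0,0,0,0,-3,0,0,0,0,-2,0,0,0,0,-0.8,0,0,0,0,-0.3,0,0,0,0,0,0,0,0,0,0,0,0,0,0,0,0,0,0,0,0,0]}}

```text
clock: 19.55
position: [0.4407, 0.2878, 0.0451]
ee_rot: [0.001, -0.015, 1.0, 0.0]
contact_force: [-0.2, -0.4, 0.2]
width: -0.0001
```

Emit:
{"fn": "carry_out", "kwargs": {"moves": [0,0,0,-0.2,0,0,0,0,-0.1,0,0,0,0,-0.1,0,0,0,0,-0.1,0,0,0,0,-0.1,0,0,0,0,-0.1,0,0,0,0,0,0,0,0,0,0,0,0,0,0,0,0,0,0,0,0,0]}}

```text
clock: 20.55
position: [0.4402, 0.2875, 0.0374]
ee_rot: [-0.0, -0.015, 1.0, 0.0]
contact_force: [-0.6, -0.6, 0.9]
width: -0.0001
```

Emit:
{"fn": "carry_out", "kwargs": {"moves": [0,0,0,-0.1,0,0,0,0,0,0,0,0,0,-0.1,0,0,0,0,0,0,0,0,0,0,0,0,0,0,0,0,0,0,0,0,0,0,0,0,0,0,0,0,0,0,0,0,0,0,0,0]}}

```text
clock: 21.55
position: [0.4403, 0.2876, 0.0367]
ee_rot: [0.0, -0.015, 1.0, 0.0]
contact_force: [-3.3, -1.5, 11.0]
width: -0.0002
```

Hard stop at 0.0367 with 11 N, the same height as the red end. Lift away and check.

Emit:
{"fn": "carry_out", "kwargs": {"moves": [0,0,0,0.2,0,0,0,0,0.3,0,0,0,0,0.5,0,0,0,0,2,0,0,0,0,3,0,0,0,0,4,0,0,0,0,4,0,0,0,0,4,0,0,0,0,1,0,0,0,0,0,0]}}

```text
clock: 22.55
position: [0.4412, 0.2881, 0.2273]
ee_rot: [0.002, -0.015, 1.0, 0.001]
contact_force: [-0.6, 0.5, -1.2]
width: -0.0001
```

```bash
python3 w.py w5.png 0.022
python3 - <<'E'
from h import *
C,a=snap("scene","s3.png"); C2,b=snap("side","d3.png")
cv2.imwrite("pics/c4.png",np.hstack([cv2.resize(x,(400,300)) for x in (a[240:450,300:580],b[60:210,230:430])]))
E
```

```text
22.6 [0.4401 0.2875 0.2253] tooly 1.601017193695875 [-0.85 -0.27 -0.47] 0.0002349992528109835 [ 0.45  0.2   1.62  0.    1.32 -1.15]
blue 1257.5 [322. 208.] ctr [0.4396 0.287  0.04  ] sides 0.028 0.044 centroid [0.439  0.2868 0.04  ]
grip 4590.0 [545. 262.] ctr [0.4821 0.5019 0.064 ] sides 0.091 0.058 centroid [0.4791 0.5008 0.064 ]
grip 4673.5 [626. 284.] ctr [0.5069 0.5868 0.064 ] sides 0.153 0.049 centroid [0.5099 0.5829 0.064 ]
grip 53474.0 [306. 368.] ctr [0.6285 0.2747 0.064 ] sides 0.58 0.308 centroid [0.6807 0.2943 0.064 ]
```

View pics/c4.png

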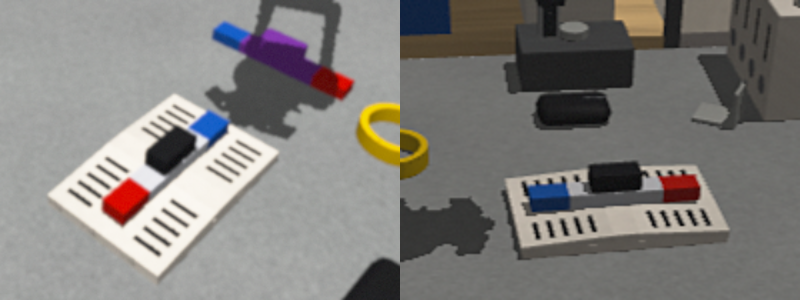

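The bar is unmoved and centred on the cover, and the arm is clear. I'm handing it in.

```bash
python3 -c "
from rig import manip; print(manip.sign_off())"
```

```text
the job is handed in; nothing more can be done
None
```

I laid the straightedge lengthwise over the middle of the vented cover and let go. I then pressed the red end down, and after it the blue end, and left the bar lying there. I handed the job in at about 22.7 s; the sign-off reports no verdict.

- **Presses:** each end gave way at about 1–2 N, then met a hard stop with the tool tip at 36.7–36.8 mm, about 3 mm below the bar's resting top. The force was about 8 N on red and about 11 N on blue, so both ends seated.
- **Last pictures:** the bar lies level, grip up, in the middle of the cover. Its blue end is within about 1 mm of where it was before the presses. The wrist view after placing put its centre within about 3 mm of the cover's, with almost no angle between them. The gripper was about 16 cm clear of the bar.
- **Disagreements:** before the grasp, the two fixed cameras put the bar up to 13 mm apart in y, because each sees a different side wall. The close wrist view settled it. In the last wrist view the gripper hid the red end, so that end was only checked by eye in the scene and side pictures.

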